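# Fetch the blue purge plug from the locked rack

## Robot

A 6-joint arm with a two-finger parallel gripper is mounted at the origin on the work surface. World frame = base frame: x ahead of the robot, y to its left, z up, the work surface at z = 0. Lengths are in m, angles in rad, forces in N, time in s.
With the tool pointing down it reaches from about 0.3 to 0.875 m from the base axis. Payload 6.4 kg.
Tool frame: the origin (TCP) lies midway between the tips of the shut fingers; the grasp point (between the pads) lies 19 mm behind it (grasp_offset is the distance from the TCP to the grasp point, in m); z points along the fingers, y is the line along which they close (so a half turn about z gives the same grasp; the last joint's range is limited). The gripper opens to 85 mm and grips with 20 to 120 N. Pads are 22 mm wide; open, the fingers measure 114 mm over their backs; the gripper's body (76 mm by 85 mm) begins 54 mm behind the grasp point. The pads swing forward as they close: fully open they stand 13 mm farther back than shut.
Start: joints at [-1.415, 0.181, 1.607, -0, 1.354, -0.206], TCP at [0.204, -0.538, 0.231] pointing down, gripper open.
Joint ranges: [-2.99, 2.99], [-0.89, 2.07], [0.3, 2.58], [-1.14, 4.28], [0, 2.63], [-3.12, 3.12]. Speed limits (rad/s): [2.57, 2.57, 3.01, 3.14, 3.14, 3.14].

## Interface

Orientations are given as a unit quaternion [w, x, y, z].
In Python, from bench import * gives the robot as it stands. The module is installed in compiled form; this text tells all that it offers.
- The arm moves only by the tool servo_tool, never from a script. Its argument "commands" is text: rows parted by semicolons, each of 7 numbers parted by spaces: the turn, a rotation vector about the tool's x, y, z in rad, then the shift along the tool's x, y, z in mm, then the opening, from 0 (shut) to 1 (fully open). In form: wx wy wz dx dy dz claw; .... A call has 1 to 5 rows; each row shifts and turns the commanded pose from where the row before left it, along the tool's axes as they then stand; what a row does not reach is not made up. A row lasts 1/8 s, in which the tool goes at most 62.5 mm and 10.7 degrees, less where a joint would pass 70% of its speed; a pose out of reach is approached as far as the arm can. A call with a gripper value outside its range is refused whole. The fingers move at their own pace and stop on an object; the grip force is fixed at half the most. Time passes only in rows, so rows that do not move let the fingers close. It gives the time, the measured TCP pose, the force, the opening and the grip force at its end, in the units of the state.
- get_obs(): the state, without advancing time (a new reading comes with each control period).
- camera(name): name is "scene" or "top"; returns the picture (384x512x3 uint8, blue, green, red); there is no depth.
- calibration(name): a dict with "fx", "fy", "cx", "cy" (pixels), "k1" (the pictures are not rectified: a ray, as slopes to the right and down, at radius r is drawn at 1 + k1 r^2 times it, then the intrinsics apply), "R" (3x3) and "t" (3): a world point X has camera coordinates R X + t. Camera axes: x right, y down, z forward; pixel columns grow to the right and rows downward; lengths in m; the calibration is good to about 2 mm. A picture is of the moment at which its call begins. calibration takes no time and is no camera call.
- hand_in(): hands the job in; it is judged then, once.
The state is a dict: "time_s": time; "q": joint angles; "dq": joint speeds; "joint_efforts": joint torques, N m; "eef_pos": TCP position; "eef_rot": TCP orientation; "wrist_force": force on the tool from outside, world axes, zero at the start; "torque": the same for the moment, N m; "opening": opening from 0.0 (shut) to 1.0 (fully open); "grasp_force": force on a finger pad.
Only numpy, scipy, OpenCV 4.12 (cv2) and the standard library are available. Lean on these libraries where they do the work, as an engineer would, in place of code of your own. Each camera call takes 0.05 s, during which the arm holds its last target. There are 200 camera calls.

## Task

Get the blue purge plug out for the next pipe weld: turn its hold-down clear (some are left-handed, so feel which way it loosens), lift the plug straight up out of its pocket by the tang, and set it down gently, upright, in free space on the floor of the job tray. Leave the other two plugs in place under their hold-downs, and do not disturb the pipe socket in the tray or anything else on the bench.

Things in the scene. Friction and masses are not known exactly. Their poses are not given: they have to be found in the camera images.
- rack: black plug rack fixed to the bench, 140 (x) by 220 (y) by 30 high, origin at the centre of its underside. Three pockets a, b, c, 46 in diameter, 24 deep, at x = -30, y = +70, 0, -70; behind each, at x = +36 and the same y, its hold-down. It stands on either side of the bench, turned up to 0.2 rad.
- pocket_a (a point): centre of pocket a at the level of the rack's top face
- lock_a_grip (a point): point to pinch the knob of hold-down a, on its turning axis, 34 above the rack's top face. The knob is an aluminium bar 40 long (in line with the toe), 12 thick, from 12 to 46 above the top face; the toe is a red bar 14 wide, 2 to 8 above the top face, reaching 52 from the axis over the plug's rim.
- lock_a (a joint): turn of hold-down a, rad, positive counter-clockwise from above. Near 0 (start, within 0.1) its toe points along the rack's -x and traps the plug; clear from 0.6 on, end stop at 1.4. Some are right-handed, some left-handed, all look alike: each loosens one way only and is tight the other way; try both gently. Friction 0.12 N m; stays where left.
- pocket_b (a point): centre of pocket b at the level of the rack's top face
- lock_b_grip (a point): point to pinch the knob of hold-down b, on its turning axis, 34 above the rack's top face. The knob is an aluminium bar 40 long (in line with the toe), 12 thick, from 12 to 46 above the top face; the toe is a red bar 14 wide, 2 to 8 above the top face, reaching 52 from the axis over the plug's rim.
- lock_b (a joint): turn of hold-down b, rad, positive counter-clockwise from above. Near 0 (start, within 0.1) its toe points along the rack's -x and traps the plug; clear from 0.6 on, end stop at 1.4. Some are right-handed, some left-handed, all look alike: each loosens one way only and is tight the other way; try both gently. Friction 0.12 N m; stays where left.
- pocket_c (a point): centre of pocket c at the level of the rack's top face
- lock_c_grip (a point): point to pinch the knob of hold-down c, on its turning axis, 34 above the rack's top face. The knob is an aluminium bar 40 long (in line with the toe), 12 thick, from 12 to 46 above the top face; the toe is a red bar 14 wide, 2 to 8 above the top face, reaching 52 from the axis over the plug's rim.
- lock_c (a joint): turn of hold-down c, rad, positive counter-clockwise from above. Near 0 (start, within 0.1) its toe points along the rack's -x and traps the plug; clear from 0.6 on, end stop at 1.4. Some are right-handed, some left-handed, all look alike: each loosens one way only and is tight the other way; try both gently. Friction 0.12 N m; stays where left.
- blue_plug: blue-topped pipe purge plug, aluminium disc 44 in diameter, 24 tall, with a flat blue tang on it 20 long (its x), 10 thick (its y), 24 to 58 above the underside. Origin at the centre of the underside, z up. About 0.13 kg, loose. Starts in one of the pockets, disc flush with the rack's top, tang up to 1.2 rad from the rack's x. This is the one wanted.
- orange_plug: orange-topped pipe purge plug, aluminium disc 44 in diameter, 24 tall, with a flat orange tang on it 20 long (its x), 10 thick (its y), 24 to 58 above the underside. Origin at the centre of the underside, z up. About 0.13 kg, loose. Starts in one of the pockets, disc flush with the rack's top, tang up to 1.2 rad from the rack's x.
- yellow_plug: yellow-topped pipe purge plug, aluminium disc 44 in diameter, 24 tall, with a flat yellow tang on it 20 long (its x), 10 thick (its y), 24 to 58 above the underside. Origin at the centre of the underside, z up. About 0.13 kg, loose. Starts in one of the pockets, disc flush with the rack's top, tang up to 1.2 rad from the rack's x.
- job_tray: shallow open steel tray fixed to the bench, outside 120 (x) by 200 (y) by 14 high, walls and floor 4 thick; origin at the centre of its underside. Stands on the other side of the bench from the rack.
- socket: brass pipe socket, loose ring 34 outside, 24 inside, 30 tall, standing in the job tray on its centre line (tray x about 0, tray y anywhere from -60 to 60); origin at the centre of its underside
- spray_can: loose white and yellow spray can, 48 in diameter and 150 tall, standing between rack and tray; origin at the centre of its underside
- wrench: loose steel wrench 190 long lying flat on the far side of the bench
- hammer: loose hammer 250 long lying at the left side
- driver: loose screwdriver 200 long lying at the right side
- disc: loose brown grinding disc 115 in diameter, 6 thick, lying flat on the far side
- pipe_cut: loose steel pipe offcut 60 in diameter, 70 tall, standing on the far side
Mind the look-alikes: they are no part of the job. What is shaped like the blue_plug but pink or turquoise is not meant.

How it is judged:
By the outcome, as a careful person would: the job done as asked, in the order asked, and still so for the second after the job is handed in, with the robot touching nothing.
It also fails if it takes over 54 s, if anything falls off the work surface, if the arm or the gripper's body presses on something with over 40 N, if the wrist force passes 120 N, or if a joint passes its speed limit or range.

## Working session

There is one attempt and no reset: what is moved stays moved. The work goes in short steps, Python scripts to look and compute and a tool call to move; the robot and the scene stay as the last step left them, time stands still between calls to the robot, and variables do not carry over. Pictures are saved under pics/ and viewed, at most 10 in all, crops included, and the job is handed in when it is done.

Besides the shell and the picture viewer there is one more tool, called after "Request:" as a command line: name --argument value ..., lists and objects as JSON in quotes. servo_tool: Moves the arm, as the interface text tells. Its arguments: {"type":"object","properties":{"commands":{"type":"string"}},"required":["commands"]}

```bash
mkdir -p pics; cat > h.py <<'E'
from bench import *
import numpy as np, cv2
def ray(name,uv):
    c=calibration(name); u=np.array([(uv[0]-c["cx"])/c["fx"],(uv[1]-c["cy"])/c["fy"]]); s=u.copy()
    for _ in range(20): s=u/(1+c["k1"]*(s@s))
    R=np.array(c["R"]);t=np.array(c["t"]); return -R.T@t, R.T@np.array([s[0],s[1],1])
def onz(name,uv,z):
    o,d=ray(name,uv); return o+d*(z-o[2])/d[2]
def proj(name,X):
    c=calibration(name); p=np.array(c["R"])@X+np.array(c["t"]); s=p[:2]/p[2]; s=s*(1+c["k1"]*(s@s)); return s*[c["fx"],c["fy"]]+[c["cx"],c["cy"]]
E
python3 - <<'E'
from h import *
for n in("top","scene"):
    im=camera(n); cv2.imwrite(f"pics/{n}0.png",im)
    o,d=ray(n,(256,192)); print(n,o.round(3),d.round(3))
print(get_obs())
E
```

```text
top [ 0.429 -0.012  1.405] [ 0.11  -0.001 -0.994]
scene [1.25  0.184 0.902] [-0.603 -0.187 -0.776]
{'time_s': 0.1, 'q': array([-1.41531793e+00,  1.81486045e-01,  1.60788514e+00,  1.43277468e-05,
        1.35381208e+00, -2.06297521e-01]), 'dq': array([ 0.00092351, -0.00248559, -0.00407983, -0.00075462,  0.00162751,
        0.00050644]), 'joint_efforts': array([ 1.87502096e-04, -4.45881736e+01, -3.52235448e+01, -3.98145121e-04,
        4.14764727e-03,  7.84291725e-07]), 'eef_pos': array([ 0.20345764, -0.53727804,  0.23047445]), 'eef_rot': array([-7.94870660e-04,  9.83684301e-01,  1.79901538e-01,  2.71985802e-05]), 'wrist_force': array([ 0.07631885, -0.88377308, -0.10884184]), 'torque': array([ 0.04491768, -0.01144036, -0.0640958 ]), 'grasp_force': 0.0, 'opening': 1.0018704261218958}
```

View pics/top0.png

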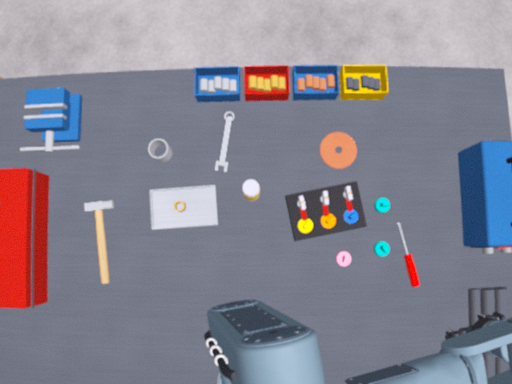

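View pics/scene0.png

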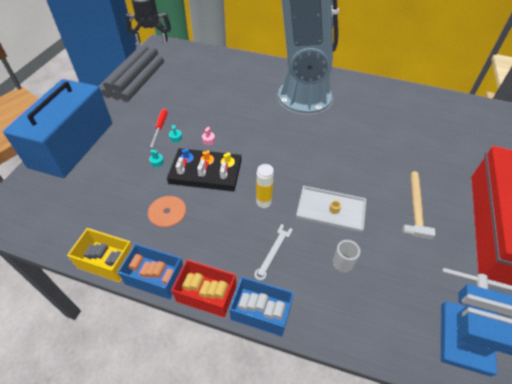

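Top view: the rack is at (326,210) with plugs yellow (305,226), orange (328,221) and blue (351,216). The tray is at (184,207) with the socket at (180,206), and the spray can is at (251,188). The turquoise (383,205), (383,248) and pink (344,258) discs are decoys outside the rack. The blue plug, in the rack's last pocket (c), is the one meant; I'll confirm it in a crop.

```bash
python3 - <<'E'
from h import *
im=cv2.imread("pics/top0.png"); sc=cv2.imread("pics/scene0.png")
a=cv2.resize(im[175:250,280:370],None,fx=6,fy=6,interpolation=cv2.INTER_CUBIC)[:, :540]
b=cv2.resize(sc[140:195,160:250],None,fx=6,fy=6,interpolation=cv2.INTER_CUBIC)
cv2.imwrite("pics/crop1.png",cv2.resize(np.vstack([a,b]),None,fx=.74,fy=.74))
hsv=cv2.cvtColor(im,cv2.COLOR_BGR2HSV)
# rack: dark
m=((hsv[...,2]<45)*255).astype(np.uint8); m[:170]=0;m[250:]=0;m[:,:275]=0;m[:,375:]=0
m=cv2.morphologyEx(m,cv2.MORPH_CLOSE,np.ones((3,3)))
p=np.argwhere(m>0)[:,::-1].astype(np.float32)
P=np.array([onz("top",q,.03)[:2] for q in p],np.float32)
r=cv2.minAreaRect(P); print("rack",r,len(p)); 
# tray
m=((hsv[...,2]>150)&(hsv[...,1]<60)).astype(np.uint8); m[:180]=0;m[235:]=0;m[:,:140]=0;m[:,225:]=0
P=np.array([onz("top",q,.014)[:2] for q in np.argwhere(m>0)[:,::-1]],np.float32)
print("tray",cv2.minAreaRect(P))
def cols(img,lo,hi,win):
    h=cv2.cvtColor(img,cv2.COLOR_BGR2HSV); m=cv2.inRange(h,lo,hi); w=np.zeros_like(m); x0,y0,x1,y1=win; w[y0:y1,x0:x1]=m[y0:y1,x0:x1]; q=np.argwhere(w>0)[:,::-1]; return q
for nm,n,img,lo,hi,w,z in [("blue","top",im,(100,120,60),(125,255,255),(285,180,370,245),.06),("blue s","scene",sc,(100,120,60),(125,255,255),(165,145,245,190),.06),
  ("orange","top",im,(9,150,100),(18,255,255),(285,180,370,245),.06),("yellow","top",im,(22,150,100),(35,255,255),(285,180,370,245),.06),
  ("red","top",im,(0,150,80),(6,255,255),(335,180,370,245),.035),("socket","top",im,(12,90,60),(35,255,255),(165,195,200,220),.03)]:
    q=cols(img,lo,hi,w); print(nm,len(q),q.mean(0),onz(n,q.mean(0),z).round(4),q.min(0),q.max(0))
E
```

```text
Traceback (most recent call last):
cv2.error: OpenCV(4.12.0) /io/opencv/modules/imgproc/src/convhull.cpp:143: error: (-215:Assertion failed) total >= 0 && (depth == CV_32F || depth == CV_32S) in function 'convexHull'
```

View pics/crop1.png

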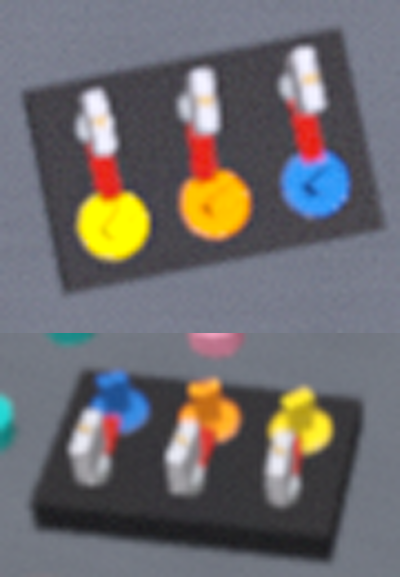

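The crop confirms it: the blue plug (disc about (351,216) in top) is at the rack's −y end, in pocket c, under a red toe. Next I'll measure poses.

```bash
python3 - <<'E'
from h import *
im=cv2.imread("pics/top0.png"); sc=cv2.imread("pics/scene0.png")
hsv=cv2.cvtColor(im,cv2.COLOR_BGR2HSV)
print("V bg",hsv[240,275,2],"rack",hsv[228,327:350:5,2],hsv[200,295,2])
def rect(m,z,n="top"):
    c=max(cv2.findContours(m,0,cv2.CHAIN_APPROX_NONE)[0],key=cv2.contourArea); c=cv2.convexHull(c)[:,0]
    P=np.array([onz(n,q,z)[:2] for q in c.astype(float)],np.float32); return cv2.minAreaRect(P)
def win(m,x0,y0,x1,y1):
    w=np.zeros(m.shape,np.uint8); w[y0:y1,x0:x1]=m[y0:y1,x0:x1]; return w
print("rack",rect(cv2.morphologyEx(win((hsv[...,2]<70)*255,275,170,375,250),cv2.MORPH_CLOSE,np.ones((25,25))),.03))
print("tray",rect(cv2.morphologyEx(win(((hsv[...,2]>150)&(hsv[...,1]<60))*255,140,178,228,238),cv2.MORPH_CLOSE,np.ones((9,9))),.014))
for nm,n,img,lo,hi,w,z in [("blue","top",im,(100,120,60),(125,255,255),(285,180,370,245),.03),("blue s","scene",sc,(100,120,60),(125,255,255),(165,145,245,190),.03),
  ("orange","top",im,(9,150,100),(18,255,255),(285,180,370,245),.03),("yellow","top",im,(22,150,100),(35,255,255),(285,180,370,245),.03),
  ("red","top",im,(0,150,80),(6,255,255),(335,180,370,245),.036),("socket","top",im,(12,90,60),(35,255,255),(165,195,200,220),.02)]:
    q=np.argwhere(win(cv2.inRange(cv2.cvtColor(img,cv2.COLOR_BGR2HSV),lo,hi),*w)>0)[:,::-1].astype(float); print(nm,len(q),q.mean(0),onz(n,q.mean(0),z).round(4),q.min(0),q.max(0))
a=cv2.resize(im[203:230,338:365],None,fx=20,fy=20,interpolation=cv2.INTER_CUBIC)
b=cv2.resize(sc[143:170,170:197],None,fx=20,fy=20,interpolation=cv2.INTER_CUBIC)
o=np.hstack([a,b])[:, :1080]; o=cv2.resize(o,(800,400)).astype(float); cv2.imwrite("pics/crop2.png",np.clip(o*1.3,0,255).astype(np.uint8))
E
```

```text
V bg 139 rack [206 104  76  79  76] 71
rack ((0.5204094648361206, -0.1940566897392273), (0.1181969866156578, 0.169041708111763), 11.610620498657227)
tray ((0.543067991733551, 0.20834088325500488), (0.1273859590291977, 0.20727835595607758), 3.0112075805664062)
blue 173 [351.09248555 216.33526012] [ 0.5031 -0.2958  0.03  ] [343. 209.] [358. 223.]
blue s 111 [186.82882883 154.37837838] [ 0.4917 -0.2974  0.03  ] [180. 149.] [193. 161.]
orange 52 [325.98076923 219.78846154] [ 0.4944 -0.2199  0.03  ] [302. 213.] [336. 228.]
yellow 298 [313.76845638 223.7885906 ] [ 0.4834 -0.183   0.03  ] [297. 215.] [334. 233.]
red 37 [348.91891892 204.78378378] [ 0.5373 -0.2893  0.036 ] [346. 201.] [352. 209.]
socket 33 [179.03030303 205.51515152] [0.5464 0.2191 0.02  ] [174. 201.] [184. 210.]
```

View pics/crop2.png

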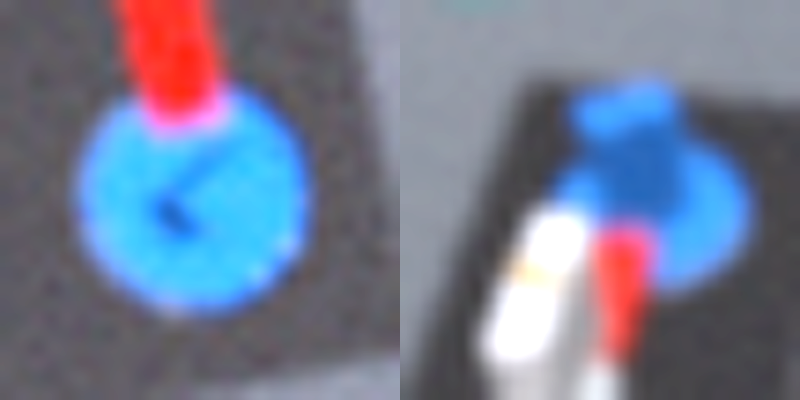

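The tang's shaded V (corner about (165,205) in the left crop) shows its long axis running up and to the right, about (240,150). That is a world angle near −55°. I'll refine the rack pose from the three disc circles.

```bash
python3 - <<'E'
from h import *
im=cv2.imread("pics/top0.png"); h=cv2.cvtColor(im,cv2.COLOR_BGR2HSV)
sat=(h[...,1]>120)
C={}
for nm,(cx,cy),lo,hi in [("y",(305,226),20,40),("o",(328,221),10,22),("b",(351,216),95,125)]:
    m=(sat&(h[...,0]>=lo)&(h[...,0]<=hi)).astype(np.uint8)*255
    w=np.zeros_like(m); w[cy-11:cy+12,cx-11:cx+12]=m[cy-11:cy+12,cx-11:cx+12]
    c=max(cv2.findContours(w,0,1)[0],key=cv2.contourArea)
    e=cv2.minEnclosingCircle(c); p=onz("top",e[0],.03); C[nm]=p; print(nm,e,p.round(4))
d=C["y"]-C["b"]; print("len",np.linalg.norm(d),"th",np.arctan2(-d[0],d[1]))
th=np.arctan2(-d[0],d[1]); ux=np.array([np.cos(th),np.sin(th),0])
mid=(C["y"]+C["o"]+C["b"])/3; uy=np.array([-np.sin(th),np.cos(th),0]); pc=mid-.07*uy
print("pocket_c",pc.round(4),"lock axis",(pc+.066*ux).round(4))
lk=pc+.066*ux
for n in("top","scene"): print(n,"knob top centre",proj(n,lk+[0,0,.046]),"toe end",proj(n,lk-.052*ux+[0,0,.008]),"plug tang top",proj(n,pc+[0,0,.034]),"disc",proj(n,pc))
# knob top from white mask
for n,(x0,y0,x1,y1) in [("top",(335,178,362,202)),("scene",(170,145,190,180))]:
    img=cv2.imread(f"pics/{n}0.png"); v=img.min(2)[y0:y1,x0:x1]; q=np.argwhere(v>190)[:,::-1]+[x0,y0]; print(n,len(q),q.mean(0),onz(n,q.mean(0),.076))
def quat2ang(q):
    from scipy.spatial.transform import Rotation as R; return R.from_quat([q[1],q[2],q[3],q[0]]).as_matrix()
print(quat2ang(get_obs()["eef_rot"]).round(3))
E
```

```text
y ((305.0, 225.0), 8.24631118774414) [ 0.4803 -0.1568  0.03  ]
o ((328.1543273925781, 220.24073791503906), 8.3168363571167) [ 0.493  -0.2263  0.03  ]
b ((350.9429626464844, 215.66107177734375), 7.9502716064453125) [ 0.5051 -0.2954  0.03  ]
len 0.1407956646431832 th 0.1768036395710603
pocket_c [ 0.5051 -0.2951  0.03  ] lock axis [ 0.5701 -0.2835  0.03  ]
top knob top centre [349.19869671 192.41715763] toe end [350.38852856 210.88420229] plug tang top [353.18403041 214.95887709] disc [350.84094265 215.65891978]
scene knob top centre [178.31230593 161.76043246] toe end [184.33858412 158.50115312] plug tang top [184.34461643 149.91890545] disc [185.76543467 157.21275883]
top 55 [348.78181818 192.47272727] [ 0.5699309  -0.28223352  0.076     ]
scene 25 [178.64 162.2 ] [ 0.57147611 -0.28165057  0.076     ]
[[ 0.935  0.354 -0.   ]
 [ 0.354 -0.935  0.002]
 [ 0.    -0.002 -1.   ]]
```

Request:
servo_tool --commands "0 0 0.185 0 0 0 0.4; 0 0 0 50 -23 0 0.4; 0 0 0 50 -23 0 0.4; 0 0 0 50 -23 0 0.4; 0 0 0 50 -23 0 0.4"

```text
time_s: 0.72
eef_pos: [0.3854, -0.4107, 0.231]
eef_rot: [-0.0, 0.996, 0.088, -0.0]
wrist_force: [0.4, -0.6, -0.1]
opening: 0.403
grasp_force: 0.0
```

Request:
servo_tool --commands "0 0 0 50 -23 0 0.4; 0 0 0 50 -23 0 0.4; 0 0 0 50 -23 0 0.4; 0 0 0 50 -23 0 0.4; 0 0 0 0 0 0 0.4"

```text
time_s: 1.35
eef_pos: [0.5673, -0.2832, 0.2305]
eef_rot: [-0.001, 0.996, 0.091, -0.0]
wrist_force: [-0.5, -0.4, -0.3]
opening: 0.397
grasp_force: 0.0
```

```bash
cat >> h.py <<'E'
from scipy.spatial.transform import Rotation as Ro
def go(X,yaw=None):
    o=get_obs(); q=o["eef_rot"]; R=Ro.from_quat([q[1],q[2],q[3],q[0]]).as_matrix(); y=np.arctan2(R[1,0],R[0,0])
    print("t",o["time_s"],"pos",o["eef_pos"].round(4),"yaw",round(y,3),"tilt",R[2,:2].round(4),"f",o["wrist_force"].round(2),"tq",o["torque"].round(3),"open",round(o["opening"],3),"gf",round(o["grasp_force"],1),"q",o["q"].round(2))
    if yaw is not None:
        print("turn z",round(y-yaw,3)); R=Ro.from_euler("z",yaw).as_matrix()@np.diag([1,-1,-1])
    print("shift mm",(1000*R.T@(np.array(X)-o["eef_pos"])).round(1))
E
python3 -c "
from h import *
go([.570,-.283,.046],.177)"
```

```text
t 1.35 pos [ 0.5673 -0.2832  0.2305] yaw 0.182 tilt [ 0.     -0.0013] f [-0.53 -0.41 -0.28] tq [0.005 0.028 0.011] open 0.397 gf 0.0 q [-0.65  0.31  1.45  0.    1.38  0.74]
turn z 0.005
shift mm [  2.7   0.3 184.5]
```

Request:
servo_tool --commands "0 0 0 3 0 45 0.4; 0 0 0 0 0 45 0.4; 0 0 0 0 0 45 0.4; 0 0 0 0 0 30 0.4; 0 0 0 0 0 19 0.4"

```text
time_s: 1.98
eef_pos: [0.5663, -0.2857, 0.0451]
eef_rot: [-0.001, 0.996, 0.088, -0.001]
wrist_force: [-0.1, -0.7, -0.2]
opening: 0.401
grasp_force: 0.0
```

Request:
servo_tool --commands "0 0 0 0 0 0 0.4; 0 0 0 0 0 0 0; 0 0 0 0 0 0 0; 0 0 0 0 0 0 0; 0 0 0 0 0 0 0"

```text
time_s: 2.6
eef_pos: [0.5677, -0.2825, 0.0488]
eef_rot: [-0.002, 0.996, 0.089, -0.001]
wrist_force: [-3.6, 12.9, 7.5]
opening: 0.13
grasp_force: 59.8
```

```bash
python3 -c "
from h import *
go([.570,-.283,.046],.177)"
```

```text
t 2.6 pos [ 0.5677 -0.2825  0.0488] yaw 0.178 tilt [-0.0006 -0.0048] f [-3.6  12.9   7.46] tq [ 2.007  0.63  -0.064] open 0.13 gf 59.8 q [-0.65  0.52  1.56  0.    1.06  0.74]
turn z 0.001
shift mm [2.2 0.9 2.8]
```

Request:
servo_tool --commands "0 0 0.05 1 0 0 0; 0 0 0.05 1 0 0 0; 0 0 0 0 0 0 0"

```text
time_s: 2.98
eef_pos: [0.5678, -0.2825, 0.0488]
eef_rot: [-0.002, 0.999, 0.041, -0.003]
wrist_force: [-12.0, 10.9, 12.0]
opening: 0.132
grasp_force: 91.0
```

```bash
python3 -c "
from h import *
go([.570,-.283,.046],.177)"
```

```text
t 2.975 pos [ 0.5678 -0.2825  0.0488] yaw 0.083 tilt [-0.0059 -0.0042] f [-12.    10.92  12.01] tq [1.88  1.867 2.148] open 0.132 gf 91.0 q [-0.65  0.52  1.56 -0.    1.07  0.84]
turn z -0.094
shift mm [2.1 0.9 2.8]
```

CW is tight (2.1 N m). I'll go the other way and ease the side load.

Request:
servo_tool --commands "0 0 -0.1 -2 -2 -2 0; 0 0 -0.1 0 -1 -1 0; 0 0 0 0 0 0 0"

```text
time_s: 3.35
eef_pos: [0.5676, -0.2822, 0.049]
eef_rot: [-0.0, 0.99, 0.139, 0.0]
wrist_force: [5.6, -1.4, -19.4]
opening: 0.132
grasp_force: 59.1
```

```bash
python3 -c "
from h import *
go([.570,-.283,.046],.177)"
```

```text
t 3.35 pos [ 0.5676 -0.2822  0.049 ] yaw 0.278 tilt [ 0.0006 -0.0001] f [  5.63  -1.39 -19.43] tq [-0.409 -1.011  0.126] open 0.132 gf 59.1 q [-0.65  0.52  1.57  0.    1.06  0.64]
turn z 0.101
shift mm [2.3 1.2 3. ]
```

Loosens CCW (0.126 N m, friction only).

Request:
servo_tool --commands "0 0 -0.16 0 0 2 0; 0 0 -0.16 0 0 0 0; 0 0 -0.16 0 0 0 0; 0 0 -0.16 0 0 0 0; 0 0 -0.16 0 0 0 0"

```text
time_s: 3.98
eef_pos: [0.5675, -0.2821, 0.0489]
eef_rot: [-0.0, 0.857, 0.515, 0.0]
wrist_force: [-0.3, 2.3, -4.4]
opening: 0.128
grasp_force: 61.2
```

Request:
servo_tool --commands "0 0 -0.16 0 0 0 0; 0 0 0 0 0 0 0; 0 0 0 0 0 0 0"

```text
time_s: 4.35
eef_pos: [0.5675, -0.2821, 0.0488]
eef_rot: [-0.0, 0.816, 0.579, 0.0]
wrist_force: [-2.7, 5.2, -0.0]
opening: 0.131
grasp_force: 61.9
```

```bash
python3 -c "
from h import *
go([.570,-.283,.046])"
```

```text
t 4.35 pos [ 0.5675 -0.2821  0.0488] yaw 1.234 tilt [ 0.0005 -0.0005] f [-2.72  5.16 -0.03] tq [0.771 0.319 0.061] open 0.131 gf 61.9 q [-0.65  0.52  1.57  0.    1.06 -0.31]
shift mm [-0.   2.7  2.8]
```

Request:
servo_tool --commands "0 0 0 0 0 0 0.4; 0 0 0 0 0 0 0.4; 0 0 0 0 0 -40 0.4; 0 0 0 0 0 -55 0.4; 0 0 0 0 0 -55 0.4"

```text
time_s: 4.97
eef_pos: [0.5677, -0.2832, 0.2005]
eef_rot: [0.001, 0.815, 0.579, 0.0]
wrist_force: [0.1, -0.5, 0.2]
opening: 0.405
grasp_force: 0.0
```

Request:
servo_tool --commands "0 0 0 -47 -30 0 0.4; 0 0 0 -47 -30 0 0.4; 0 0 0 -47 -30 0 0.4; 0 0 0 -47 -30 0 0.4; 0 0 0 -47 -30 0 0.4"

```text
time_s: 5.6
eef_pos: [0.3474, -0.4573, 0.1993]
eef_rot: [0.001, 0.815, 0.579, -0.0]
wrist_force: [0.9, -0.5, -1.0]
opening: 0.399
grasp_force: 0.0
```

```bash
python3 - <<'E'
from h import *
ims=[camera("top") for _ in range(4)]; im=np.mean(ims,0).astype(np.uint8); cv2.imwrite("pics/top1.png",im)
ss=[camera("scene") for _ in range(4)]; sc=np.mean(ss,0).astype(np.uint8); cv2.imwrite("pics/scene1.png",sc)
a=cv2.resize(im[184:239,313:368],(440,440),interpolation=cv2.INTER_CUBIC); b=cv2.resize(sc[140:180,165:205],(360,360),interpolation=cv2.INTER_CUBIC)
b=np.vstack([b,np.zeros((80,360,3),np.uint8)]); cv2.imwrite("pics/crop3.png",np.hstack([a,b]))
go([.505,-.295,.2])
E
```

```text
t 6.0 pos [ 0.3499 -0.4548  0.1984] yaw 1.238 tilt [-0.0001  0.0004] f [-0.12 -0.81  0.03] tq [-0.003 -0.027  0.02 ] open 0.399 gf 0.0 q [-1.12  0.21  1.64  0.    1.29 -0.79]
shift mm [201.6  94.5  -1.5]
```

View pics/crop3.png

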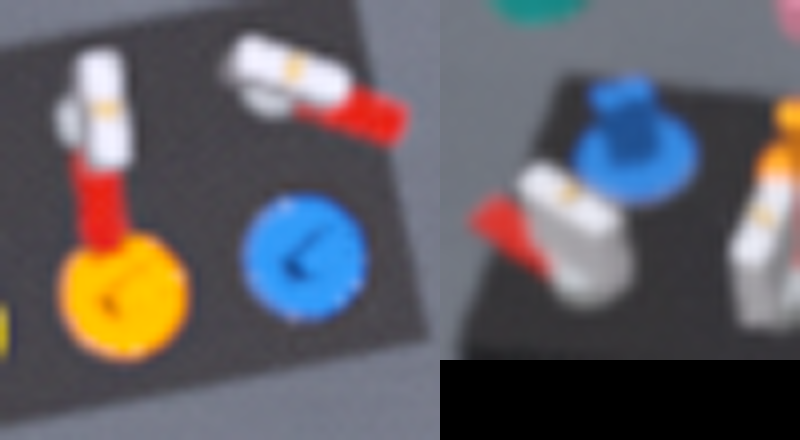

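The toe of c is now swung well clear, right of the blue plug (disc at (306,257) in the crop); the orange plug is still trapped. The tang V has its corner at (285,265), its long end at (328,228) and its short end at (300,278).

```bash
python3 - <<'E'
from h import *
P=[onz("top",(np.array(p)/8+[313-.5,184-.5]),.047) for p in [(285,265),(328,228),(300,278)]]
for p in P: print(p.round(4))
d=P[1]-P[0]; e=P[2]-P[0]; print(np.arctan2(d[1],d[0]),np.linalg.norm(d),np.arctan2(e[1],e[0])+np.pi/2,np.linalg.norm(e), "centre",(P[1]+P[2])/2)
# scene dark side face angle check + top darkness PCA
im=cv2.imread("pics/top1.png"); h=cv2.cvtColor(im,cv2.COLOR_BGR2HSV)
w=[(x,y) for y in range(210,222) for x in range(345,357)]
v=np.array([im[y,x,0] for x,y in w],float); k=np.clip(np.median(v)-12-v,0,None)
X=np.array([onz("top",p,.047)[:2] for p in w]); m=(X*k[:,None]).sum(0)/k.sum(); D=X-m; C=(D*k[:,None]).T@D/k.sum(); ev,V=np.linalg.eigh(C); print(m,np.sqrt(ev),np.arctan2(V[1,1],V[0,1]))
# scene: width profile of candidates' tang top corners
for a in(-1.15,-1.0,-.85,-.7):
    R=Ro.from_euler("z",a).as_matrix(); print(a,[((proj("scene",np.array([.505,-.295,.064])+R@[sx*.01,sy*.005,0])-[165-.5,140-.5])*9+[440,0]).round(0).tolist() for sx,sy in((1,1),(1,-1),(-1,-1),(-1,1))])
go([.505,-.295,.2],1.57-.95)
E
```

```text
[ 0.5015 -0.2834  0.047 ]
[ 0.5148 -0.2999  0.047 ]
[ 0.4966 -0.2888  0.047 ]
-0.8945152658589828 0.021249269223709517 -0.7374124008834699 0.007313074947552243 centre [ 0.50567745 -0.29435906  0.047     ]
[ 0.5059622  -0.28838264] [0.01049414 0.01289737] 2.357141039120398
-1.15 [[591.0, 105.0], [592.0, 86.0], [647.0, 82.0], [646.0, 101.0]]
-1.0 [[593.0, 108.0], [590.0, 89.0], [644.0, 80.0], [648.0, 98.0]]
-0.85 [[596.0, 110.0], [589.0, 92.0], [641.0, 77.0], [649.0, 95.0]]
-0.7 [[599.0, 112.0], [588.0, 95.0], [638.0, 75.0], [650.0, 92.0]]
t 6.0 pos [ 0.3499 -0.4548  0.1984] yaw 1.238 tilt [-0.0001  0.0004] f [-0.12 -0.81  0.03] tq [-0.003 -0.027  0.02 ] open 0.399 gf 0.0 q [-1.12  0.21  1.64  0.    1.29 -0.79]
turn z 0.618
shift mm [219.  -39.9  -1.6]
```

Request:
servo_tool --commands "0 0 -0.172 0 0 0 0.4; 0 0 -0.172 0 0 0 0.4; 0 0 -0.172 0 0 0 0.4; 0 0 -0.172 0 0 0 0.4; 0 0 -0.172 0 0 0 0.4"

```text
time_s: 6.62
eef_pos: [0.35, -0.4546, 0.1983]
eef_rot: [0.0, 0.496, 0.869, -0.0]
wrist_force: [0.6, -0.9, 0.3]
opening: 0.4
grasp_force: 0.0
```

Request:
servo_tool --commands "0 0 -0.172 0 0 0 0.4; 0 0 0 5.6 55 0 0.4; 0 0 0 5.6 55 0 0.4; 0 0 0 5.6 55 0 0.4; 0 0 0 5.6 55 0 0.4"

```text
time_s: 7.25
eef_pos: [0.5049, -0.2943, 0.1985]
eef_rot: [0.0, 0.422, 0.907, -0.0]
wrist_force: [-0.4, -0.6, -0.6]
opening: 0.406
grasp_force: 0.0
```

Request:
servo_tool --commands "0 0 0 0 0 0 0.4; 0 0 0 0 0 0 0.4"

```text
time_s: 7.5
eef_pos: [0.5033, -0.2961, 0.1982]
eef_rot: [-0.0, 0.422, 0.907, -0.0]
wrist_force: [0.2, 0.4, 0.6]
opening: 0.402
grasp_force: 0.0
```

```bash
python3 -c "
from h import *
go([.505,-.295,.035],2.27)"
```

```text
t 7.5 pos [ 0.5033 -0.2961  0.1982] yaw 2.271 tilt [ 0.0001 -0.0005] f [0.24 0.38 0.65] tq [-0.024 -0.002 -0.014] open 0.402 gf 0.0 q [-0.73  0.23  1.62 -0.    1.29 -1.43]
turn z 0.001
shift mm [ -0.2   2.  163.2]
```

Request:
servo_tool --commands "0 0 0 0 1 45 0.4; 0 0 0 0 0 45 0.4; 0 0 0 0 0 40 0.4; 0 0 0 0 0 20 0.4; 0 0 0 0 0 12 0.4"

```text
time_s: 8.12
eef_pos: [0.5033, -0.297, 0.0357]
eef_rot: [-0.0, 0.423, 0.906, 0.0]
wrist_force: [1.2, -1.4, 0.7]
opening: 0.399
grasp_force: 0.0
```

Request:
servo_tool --commands "0 0 0 0 0 0 0.4; 0 0 0 0 0 0 0; 0 0 0 0 0 0 0; 0 0 0 0 0 0 0; 0 0 0 0 0 0 0"

```text
time_s: 8.75
eef_pos: [0.5048, -0.2972, 0.0379]
eef_rot: [0.001, 0.423, 0.906, -0.001]
wrist_force: [0.9, -0.4, 6.1]
opening: 0.108
grasp_force: 59.2
```

```bash
python3 -c "
from h import *
go([.503,-.295,.2])"
```

```text
t 8.75 pos [ 0.5048 -0.2972  0.0379] yaw 2.269 tilt [-0.0031  0.0004] f [ 0.95 -0.39  6.07] tq [-0.02   0.031 -0.025] open 0.108 gf 59.2 q [-0.73  0.44  1.7  -0.    0.99 -1.43]
shift mm [ 2.400e+00  1.000e-01 -1.621e+02]
```

Request:
servo_tool --commands "0 0 0 0 0 -6 0; 0 0 0 0 0 -8 0; 0 0 0 0 0 -10 0; 0 0 0 0 0 -15 0; 0 0 0 0 0 -30 0"

```text
time_s: 9.38
eef_pos: [0.5024, -0.2951, 0.1052]
eef_rot: [-0.002, 0.423, 0.906, 0.001]
wrist_force: [-0.0, 0.1, -1.0]
opening: 0.105
grasp_force: 58.7
```

Request:
servo_tool --commands "0 0 0 0 0 -45 0; 0 0 0 0 0 -45 0; 0 0 0 0 0 -40 0; 0 0 0 0 0 0 0"

```text
time_s: 9.88
eef_pos: [0.5051, -0.2974, 0.2404]
eef_rot: [0.003, 0.423, 0.906, -0.001]
wrist_force: [-0.2, 0.0, -1.4]
opening: 0.105
grasp_force: 58.8
```

```bash
python3 - <<'E'
from h import *
im=camera("top"); sc=camera("scene"); cv2.imwrite("pics/lift.png",np.vstack([im[150:300,:],sc[60:260]]))
h=cv2.cvtColor(im,cv2.COLOR_BGR2HSV)
v=(h[...,2]>165)&(h[...,1]<50); m=np.zeros(v.shape,np.uint8); m[175:240,140:228]=v[175:240,140:228]*255
m=cv2.morphologyEx(m,cv2.MORPH_OPEN,np.ones((3,3)));q=np.argwhere(m>0)[:,::-1]; print("tray px",q.min(0),q.max(0)); b=cv2.boxPoints(cv2.minAreaRect(q.astype(np.float32)))
for p in b: print(p,onz("top",p,.014).round(3))
go([.543,.150,.235],2.27)
E
```

```text
tray px [149 185] [217 229]
[148.10504 188.91815] [0.599 0.315 0.014]
[215.03412 183.96045] [0.61  0.11  0.014]
[218.04913 224.66306] [0.487 0.102 0.014]
[151.12006 229.62076] [0.475 0.306 0.014]
t 9.975 pos [ 0.5033 -0.2959  0.2356] yaw 2.269 tilt [ 0.0002 -0.0001] f [ 0.27 -0.43 -1.32] tq [0.007 0.043 0.029] open 0.102 gf 58.8 q [-0.73  0.2   1.58 -0.    1.37 -1.43]
turn z -0.001
shift mm [315.7 317.4   0.6]
```

View pics/lift.png

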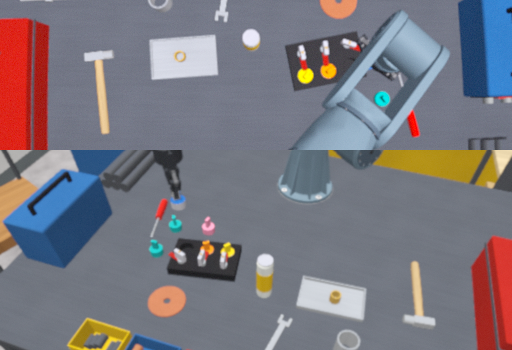

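The plug is lifted and hanging in the gripper (scene view about (178,201)). Next I carry it over the can (its top is 50 mm below the plug).

Request:
servo_tool --commands "0 0 0 20 20 0 0; 0 0 0 36 36 0 0; 0 0 0 36 36 0 0; 0 0 0 36 36 0 0; 0 0 0 36 36 0 0"

```text
time_s: 10.6
eef_pos: [0.5225, -0.0632, 0.2333]
eef_rot: [-0.002, 0.423, 0.906, -0.0]
wrist_force: [0.3, -1.0, -0.8]
opening: 0.103
grasp_force: 58.8
```

Request:
servo_tool --commands "0 0 0 36 36 0 0; 0 0 0 36 36 0 0; 0 0 0 36 36 0 0; 0 0 0 30 30 0 0; 0 0 0 18 18 0 0"

```text
time_s: 11.22
eef_pos: [0.5415, 0.1566, 0.2331]
eef_rot: [-0.002, 0.422, 0.907, -0.001]
wrist_force: [0.1, -0.8, -2.2]
opening: 0.105
grasp_force: 58.8
```

Request:
servo_tool --commands "0 0 0 0 0 0 0; 0 0 0 0 0 0 0"

```text
time_s: 11.48
eef_pos: [0.5424, 0.1539, 0.2339]
eef_rot: [-0.001, 0.423, 0.906, -0.001]
wrist_force: [0.7, 0.5, -1.1]
opening: 0.1
grasp_force: 58.8
```

```bash
python3 -c "
from h import *
go([.543,.155,.036],2.27)"
```

```text
t 11.475 pos [0.5424 0.1539 0.2339] yaw 2.269 tilt [ 0.0013 -0.0025] f [ 0.71  0.49 -1.06] tq [ 0.001  0.019 -0.034] open 0.1 gf 58.8 q [ 0.07  0.16  1.63 -0.    1.36 -0.63]
turn z -0.001
shift mm [  0.4   1.2 197.9]
```

Request:
servo_tool --commands "0 0 0 0 1 50 0; 0 0 0 0 0 50 0; 0 0 0 0 0 45 0; 0 0 0 0 0 28 0; 0 0 0 0 0 12 0"

```text
time_s: 12.1
eef_pos: [0.5424, 0.1538, 0.0481]
eef_rot: [-0.002, 0.423, 0.906, -0.001]
wrist_force: [0.3, -0.3, -1.0]
opening: 0.104
grasp_force: 58.8
```

Request:
servo_tool --commands "0 0 0 0 0 4 0; 0 0 0 0 0 0 0; 0 0 0 0 0 0 0"

```text
time_s: 12.48
eef_pos: [0.545, 0.1552, 0.0476]
eef_rot: [0.001, 0.423, 0.906, 0.001]
wrist_force: [-0.1, -0.6, -0.6]
opening: 0.106
grasp_force: 58.8
```

```bash
python3 -c "
from h import *
im=camera('top'); sc=camera('scene'); cv2.imwrite('pics/place.png',np.hstack([cv2.resize(im[170:240,135:225],(396,308)),cv2.resize(sc[170:240,285:375],(396,308))]))
go([.543,.155,.036],2.27)"
```

```text
t 12.575 pos [0.5448 0.1553 0.0474] yaw 2.269 tilt [-0.0011  0.0015] f [-0.11  0.12 -0.59] tq [ 0.003 -0.001 -0.032] open 0.102 gf 58.8 q [ 0.07  0.39  1.75  0.    0.99 -0.63]
turn z -0.001
shift mm [ 0.9 -1.5 11.4]
```

View pics/place.png

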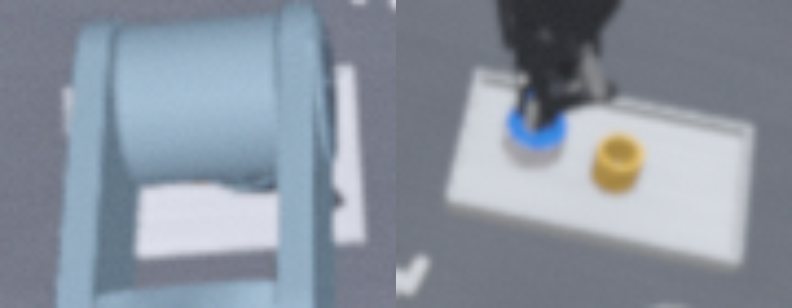

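The scene half shows the plug just above the free end of the tray floor at (535,135), clear of the socket (618,162) and the walls. Lowering in small steps.

Request:
servo_tool --commands "0 0 0 0 0 3 0; 0 0 0 0 0 3 0; 0 0 0 0 0 2 0; 0 0 0 0 0 0 0; 0 0 0 0 0 0 0"

```text
time_s: 13.2
eef_pos: [0.544, 0.1552, 0.0382]
eef_rot: [-0.0, 0.423, 0.906, -0.0]
wrist_force: [-0.0, 0.4, -1.4]
opening: 0.102
grasp_force: 58.8
```

Request:
servo_tool --commands "0 0 0 0 0 1 0; 0 0 0 0 0 0.5 0; 0 0 0 0 0 0 0"

```text
time_s: 13.58
eef_pos: [0.5439, 0.1552, 0.0367]
eef_rot: [-0.0, 0.423, 0.906, -0.0]
wrist_force: [-0.1, 0.3, -1.6]
opening: 0.102
grasp_force: 58.8
```

Request:
servo_tool --commands "0 0 0 0 0 0.5 0; 0 0 0 0 0 0.5 0; 0 0 0 0 0 0 0"

```text
time_s: 13.95
eef_pos: [0.544, 0.1552, 0.036]
eef_rot: [0.0, 0.423, 0.906, 0.0]
wrist_force: [-1.2, 0.9, 2.0]
opening: 0.105
grasp_force: 59.2
```

Request:
servo_tool --commands "0 0 0 0 0 0.5 0; 0 0 0 0 0 0 0"

```text
time_s: 14.2
eef_pos: [0.5441, 0.1552, 0.036]
eef_rot: [0.0, 0.423, 0.906, -0.0]
wrist_force: [-2.8, 0.3, 6.3]
opening: 0.105
grasp_force: 59.9
```

Contact at z = 0.036, as predicted. Release, then go straight up.

Request:
servo_tool --commands "0 0 0 0 0 0 0.15; 0 0 0 0 0 0 0.25; 0 0 0 0 0 0 0.3; 0 0 0 0 0 0 0.3; 0 0 0 0 0 -15 0.3"

```text
time_s: 14.82
eef_pos: [0.5428, 0.1551, 0.0496]
eef_rot: [-0.001, 0.423, 0.906, -0.001]
wrist_force: [0.1, -0.1, -0.3]
opening: 0.297
grasp_force: 0.0
```

Request:
servo_tool --commands "0 0 0 0 0 -30 0.3; 0 0 0 0 0 -50 0.3; 0 0 0 0 0 -55 0.3; 0 0 0 0 0 -55 0.3; 0 0 0 0 0 0 0.3"

```text
time_s: 15.45
eef_pos: [0.5472, 0.1555, 0.2475]
eef_rot: [0.005, 0.423, 0.906, 0.003]
wrist_force: [0.6, -0.3, -0.4]
opening: 0.302
grasp_force: 0.0
```

Request:
servo_tool --commands "0 0 0 20 -45 0 0.3; 0 0 0 20 -50 0 0.3; 0 0 0 20 -50 0 0.3; 0 0 0 10 -30 0 0.3; 0 0 0 0 0 0 0.3"

```text
time_s: 16.08
eef_pos: [0.3633, 0.096, 0.2402]
eef_rot: [0.0, 0.423, 0.906, 0.0]
wrist_force: [0.7, 0.1, 0.6]
opening: 0.297
grasp_force: 0.0
```

```bash
python3 -c "
from h import *
im=camera('top'); sc=camera('scene'); cv2.imwrite('pics/end.png',np.hstack([cv2.resize(im[140:280,60:440],(760,280))[:, :760]])); cv2.imwrite('pics/end.png',np.vstack([cv2.resize(im[140:280,60:440],(760,280)),cv2.resize(sc[130:245,140:452],(760,280))]))
go([.5,.1,.2])"
```

```text
t 16.175 pos [0.3653 0.0963 0.2406] yaw 2.268 tilt [-0.0009  0.0012] f [ 0.47 -0.48  0.93] tq [-0.025 -0.044 -0.003] open 0.3 gf 0.0 q [-0.06 -0.31  2.05  0.    1.4  -0.76]
shift mm [-83.7 105.6  40.8]
```

View pics/end.png

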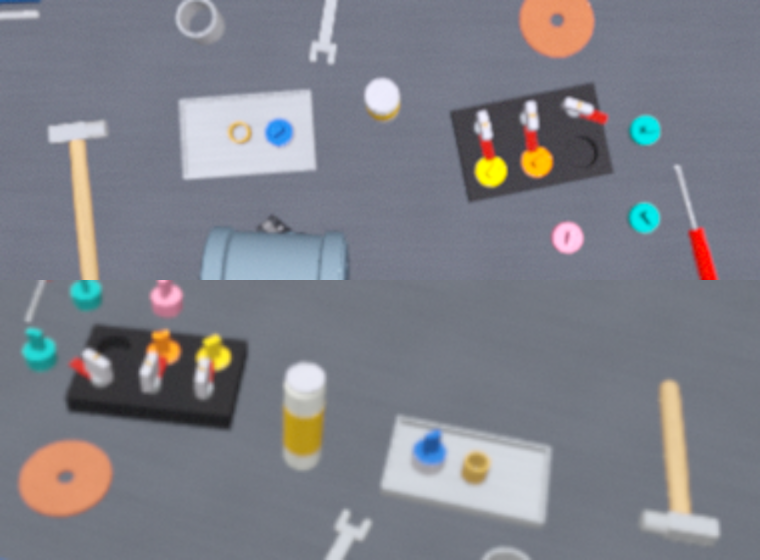

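The blue plug stands upright on the tray floor at (279,132), clear of the socket at (240,132). The orange and yellow plugs are still under their toes, and pocket c is empty.

```bash
python3 -c "
from bench import *
print(hand_in())"
```

```text
the job is handed in; nothing more can be done
None
```

The job is handed in: hold-down c loosened counter-clockwise and is turned clear, the blue plug stands upright in free space on the job tray floor, and the final pictures show the other plugs still held down and the socket undisturbed.

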